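# Mount the specimen carrier on the dovetail rail and clamp it

## Robot

A 7-joint arm with a two-finger parallel gripper is mounted at the origin on a cart in front of the work surface, level with it; the furniture and walls round the work are solid. World frame = base frame: x ahead of the robot, y to its left, z up, the work surface at z = 0. Lengths are in m, angles in rad, forces in N, time in s.
With the tool pointing down it reaches from about 0.4 to 0.875 m from the base axis. Payload 19.3 kg.
Tool frame: the origin (TCP) lies midway between the tips of the shut fingers; the grasp point (between the pads) lies 19 mm behind it; z points along the fingers, y is the line along which they close (so a half turn about z gives the same grasp; the last joint's range is limited). The gripper opens to 85 mm and grips with 20 to 120 N. Pads are 22 mm wide; open, the fingers measure 114 mm over their backs; the gripper's body (76 mm by 85 mm) begins 54 mm behind the grasp point. The pads swing forward as they close: fully open they stand 13 mm farther back than shut.
Start: joints at [-1.247, 0.521, -0.036, 1.599, 0.021, 1.021, -0.113], TCP at [0.24, 0.577, 0.231] pointing down, gripper open.
Joint ranges: [-2.91, 2.91], [-0.3, 2.13], [-1.5, 1.42], [0.17, 2.43], [-1.26, 4.41], [0.16, 1.93], [-2.52, 2.52]. Speed limits (rad/s): [1.89, 1.89, 2.39, 2.39, 3.01, 3.01, 3.01].

## Interface

Orientations are given as [roll, pitch, yaw] about the fixed x, y, z axes, in that order (R = Rz(yaw) Ry(pitch) Rx(roll)).
In Python, from workcell import bot, eyes gives the robot as it stands (bot), with the cameras (eyes).
- The arm moves only by the shell command python3 nudge.py 'ROWS' [FORCE]. ROWS is one flat JSON list of numbers that holds 1 to 5 rows one after another, with no inner brackets; each row has 7 numbers: the finger opening in m, then dx, dy, dz in parts of the range, where 1.0 means 0.5 m, then a rotation vector rx, ry, rz in normalised numbers (1 is 60 degrees); each row is the pose to reach, as a shift and turn from the pose commanded when the command began, along the tool's axes at that moment; what a row does not reach only later rows make up. A row lasts 1/8 s, in which the tool goes at most 0.0625 m and 0.188 rad, less where a joint would pass 70% of its speed; a pose out of reach is approached as far as the arm can. The fingers move at their own pace and stop on an object; FORCE is the grip in N (left out, the last holds). Time passes only in rows, so rows that do not move let the fingers close. It prints the time, the measured TCP pose, the force, the opening and the grip force at its end. No shift or turn number may pass 1 either way. Input that does not fit is refused with a message, and nothing moves.
- bot.observe(): the state, without advancing time (a new reading comes with each control period).
- eyes.grab_frame(name): name is "scene" or "top"; returns the picture (480x640x3 uint8, blue, green, red); there is no depth.
- eyes.calibration(name): a dict with "vfov" (degrees; the focal length in pixels is half the picture's height over the tangent of half this angle, whatever the lens; pixels are square), "cx", "cy" (the principal point, pixels), "eye" and "attitude" of the camera in the world. Camera axes: x right, y down, z forward; pixel columns grow to the right and rows downward; lengths in m; the calibration is good to about 2 mm. A picture is of the moment at which its call begins. calibration takes no time and is no camera call.
- bot.job_done(): hands the job in; it is judged then, once.
The state is a dict: "clock": time; "qpos": joint angles; "qd": joint speeds; "joint_efforts": joint torques, N m; "position": TCP position; "tool_rot": TCP orientation; "force": force on the tool from outside, world axes, zero at the start; "moment": the same for the moment, N m; "grip_width": finger opening in m; "finger_force": force on a finger pad.
Only numpy, scipy, OpenCV 4.12 (cv2) and the standard library are available. Lean on these libraries where they do the work, as an engineer would, in place of code of your own. Each camera call takes 0.05 s, during which the arm holds its last target. There are 200 camera calls.

## Task

Slide the grey specimen carrier onto the dark dovetail rail from the rail's open end, with its black knob on the robot's side, and push it fully home against the blue end stop while the clamp is still loose. Then tighten the black clamp knob clockwise until the carrier is clamped firmly, and let go. Leave the dropper bottle, the cork, the slide card and the USB stick standing where they are.

Things in the scene. Friction and masses are not known exactly. Their poses are not given: they have to be found in the camera images.
- rail: Rail fixed to the bench; origin under the middle of its 150 mm dovetail, on the centre line; x runs along it from the open mouth (x = -75 mm) to the blue stop, at the start roughly to the robot's right; z up. Aluminium base plate 174 x 70 mm (x -83 to +91), 10 mm thick. Dark dovetail on it: top at z = 28 mm, 40 mm wide there, narrowing downward (60 degree flanks) to 19 mm.
- rail_home (a point): Where the carrier's origin lies when fully home: x = +50 mm, y = 0, z = 13 mm in the rail's frame; axes as the rail's. The face of the blue end stop is 25 mm further along x; the stop is 70 mm wide, 12 mm thick, its top 56 mm above the bench.
- rail_mouth (a point): Centre of the top edge of the rail's open end: x = -75 mm, y = 0, z = 28 mm in the rail's frame; axes as the rail's. From here the first 12 mm of the dovetail are a lead-in, about 30 mm wide at the tip and 1.5 mm lower than the rest.
- carrier: Loose grey block, about 0.35 kg, upright on the bench: 50 mm along x (the way it slides), 96 mm along y (too wide to grip), 50 mm high without knob; origin centre of underside. Flat vertical faces at x = +-25 mm. Its x must end along the rail's x: knob (y = -30 mm) towards the robot. A finger on the +x face keeps it off the stop: let go on the rail, push it home from behind (slides with 1 to 3 N).
- carrier_channel (a point): Centre of the ceiling of the dovetail channel in the carrier's underside, 15 mm above its origin; axes as the carrier's. The channel is open at both ends, 45 mm wide at the ceiling, 31 mm between the jaw tips: 2.5 mm play to each side (less the jaw start) on the rail. Its ceiling rests on the rail's top, underside 13 mm above the bench; enter 0 to 3 mm above that.
- clamp_knob (a joint): Black clamp knob on the carrier's top: 0 = fully loose, 1.3 rad = end of travel; grows clockwise seen from above; starts between 0 and 0.15. It drives a brass jaw in the channel, on the knob's side (up to 0.7 mm in at the start), which meets the rail at about 1.1 rad and bites beyond, so turn on to the end of travel. Needs 0.3 to 0.6 N m; stays where it is left.
- knob_grip (a point): On the knob's vertical axis at the height to grip: 71 mm above the carrier's underside, at x = 0, y = -30 mm of the carrier. The grip is an upright black bar, 36 mm along this point's x, 12 mm thick along its y, from 13 mm below this point (8 mm above the carrier's top) to 7 mm above it. At joint 0 it lies along the carrier's x; it turns with the joint.
- dropper: Brown dropper bottle, 33 mm across, 102 mm high, standing loose beyond the rail; bystander. Origin at its foot.
- cork: Cork, 27 mm across, 24 mm high, standing loose beyond the rail; bystander. Origin at its foot.
- card: Small green and white slide card, 34 x 44 x 7 mm, lying loose between the robot and the rail; bystander. Origin at its underside.
- usb: Blue USB stick, 18 x 53 x 9 mm, lying loose near the robot; bystander. Origin at its underside.

How it is judged:
By the outcome, as a careful person would: the job done as asked, in the order asked, and still so for the second after the job is handed in, with the robot touching nothing.
It also fails if it takes over 64 s, if anything falls off the work surface, if the arm or the gripper's body presses on something with over 40 N, if the wrist force passes 120 N, or if a joint passes its speed limit or range.

## Working session

There is one attempt and no reset: what is moved stays moved. The work goes in short steps, Python scripts to look and compute and a shell command to move; the robot and the scene stay as the last step left them, time stands still between calls to the robot, and variables do not carry over. Pictures are saved under pics/ and viewed, at most 11 in all, crops included, and the job is handed in when it is done.

```bash
ls; mkdir -p pics; python3 - <<'E'
from workcell import bot, eyes
import cv2
for n in ("scene","top"):
    c=eyes.calibration(n);print(n,c)
    cv2.imwrite(f"pics/{n}0.png",eyes.grab_frame(n))
print(bot.observe())
E
```

```text
nudge.py
pics
workcell.py
scene {'vfov': 56.37893294926987, 'cx': 313.594756023637, 'cy': 242.40783087599306, 'eye': array([ 0.11917115, -0.45876465,  0.61190135]), 'attitude': array([-2.23534844, -0.01653578, -0.6136581 ])}
top {'vfov': 50.21875866435422, 'cx': 313.49916897938914, 'cy': 238.60840175913174, 'eye': array([0.3448091 , 0.05941673, 0.90542977]), 'attitude': array([-2.93521163,  0.00535122, -1.52585073])}
{'clock': 0.1, 'qpos': array([-1.24721088,  0.52193787, -0.03631596,  1.59992049,  0.0211806 ,
        1.02109565, -0.11279276]), 'qd': array([-9.04106106e-04, -9.00251914e-04,  2.36320437e-04, -3.61719372e-03,
        2.03349846e-03, -7.65557992e-04,  4.58177458e-05]), 'joint_efforts': array([ 4.66305879e-03, -9.28474402e+01,  1.98416814e+00, -3.70527720e+01,
        1.82063878e-02,  5.22806149e-03,  8.02327463e-05]), 'position': array([0.23972603, 0.57688826, 0.23080464]), 'tool_rot': array([-3.14061709e+00,  5.65495692e-05,  2.74778286e+00]), 'force': array([-0.26444508,  0.78480902, -0.78056908]), 'moment': array([ 0.02901004, -0.02459306,  0.06088492]), 'finger_force': 0.0, 'grip_width': 0.0851239195053784}
```

View pics/scene0.png

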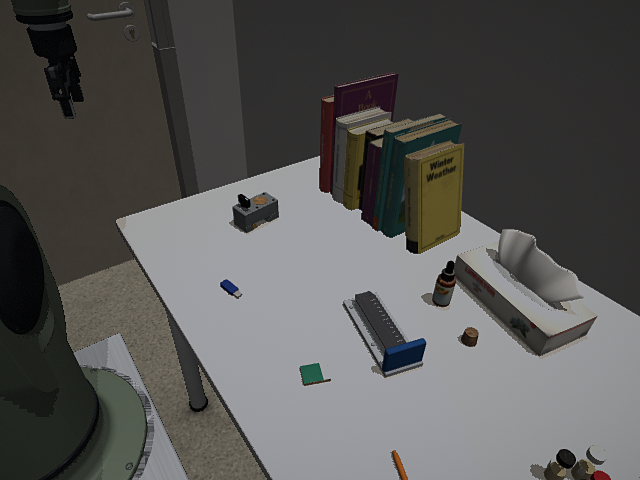

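View pics/top0.png

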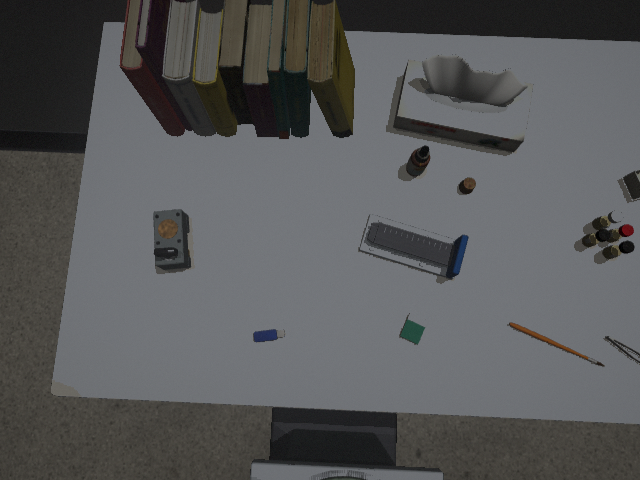

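The top view shows the carrier at about (171,240) with its knob on the robot side at (166,253). The rail's mouth is at about (366,235) and the blue stop at (458,257). The scene view shows the carrier at (256,211) and the rail from (362,297) to (405,357). I'll enlarge crops next so I can pick out the features.

```bash
cat > h.py <<'E'
import numpy as np, cv2
from scipy.spatial.transform import Rotation as R
from workcell import bot, eyes
def cam(n):
    c=eyes.calibration(n); f=240/np.tan(np.radians(c["vfov"])/2)
    return f,c["cx"],c["cy"],np.array(c["eye"]),R.from_euler("xyz",c["attitude"]).as_matrix()
def ray(n,p):
    f,cx,cy,e,M=cam(n); d=M@np.array([(p[0]-cx)/f,(p[1]-cy)/f,1]); return e,d/np.linalg.norm(d)
def plane(n,p,z):
    e,d=ray(n,p); return e+d*(z-e[2])/d[2]
def tri(pt,ps):
    (a,u),(b,v)=ray("top",pt),ray("scene",ps)
    s=np.linalg.lstsq(np.c_[u,-v],b-a,rcond=None)[0]; P,Q=a+s[0]*u,b+s[1]*v
    return (P+Q)/2,np.linalg.norm(P-Q)
def proj(n,P):
    f,cx,cy,e,M=cam(n); q=M.T@(np.array(P)-e); return np.array([f*q[0]/q[2]+cx,f*q[1]/q[2]+cy])
E
cat > crop.py <<'E'
import cv2,numpy as np
def crop(im,x,y,w,h,s):
    o=cv2.resize(im[y:y+h,x:x+w],None,fx=s,fy=s,interpolation=cv2.INTER_CUBIC)
    o=np.clip((o/255.)**.6*255,0,255).astype(np.uint8)
    for i in range(0,w,10):
        cv2.line(o,(i*s,0),(i*s,4 if i%50 else 10),(0,0,255),1)
        if i%20==0: cv2.putText(o,str(x+i),(i*s,20),0,.35,(0,0,255),1)
    for i in range(0,h,10):
        cv2.line(o,(0,i*s),(5,i*s),(0,0,255),1)
        if i%20==0: cv2.putText(o,str(y+i),(6,i*s+4),0,.35,(0,0,255),1)
    return o
E
python3 - <<'E'
from crop import *
t=cv2.imread("pics/top0.png");s=cv2.imread("pics/scene0.png")
a=crop(t,145,200,50,75,6);b=crop(s,225,180,60,56,8)[:450]
cv2.imwrite("pics/carr.png",np.hstack([a,b[:, :480]]))
a=crop(t,350,205,130,80,6)
cv2.imwrite("pics/rail_t.png",a)
cv2.imwrite("pics/rail_s.png",crop(s,335,280,100,100,6))
E
```

```text
Traceback (most recent call last):
ValueError: all the input array dimensions except for the concatenation axis must match exactly, but along dimension 0, the array at index 0 has size 450 and the array at index 1 has size 448
```

```bash
python3 - <<'E'
from crop import *
t=cv2.imread("pics/top0.png");s=cv2.imread("pics/scene0.png")
a=crop(t,145,200,50,75,6);b=crop(s,225,180,60,57,8)[:450]
cv2.imwrite("pics/carr.png",np.hstack([a,b[:, :480]]))
a=crop(t,350,205,130,80,6)
cv2.imwrite("pics/rail_t.png",a)
cv2.imwrite("pics/rail_s.png",crop(s,335,280,100,100,6))
E
```

```text
(no output)
```

View pics/carr.png

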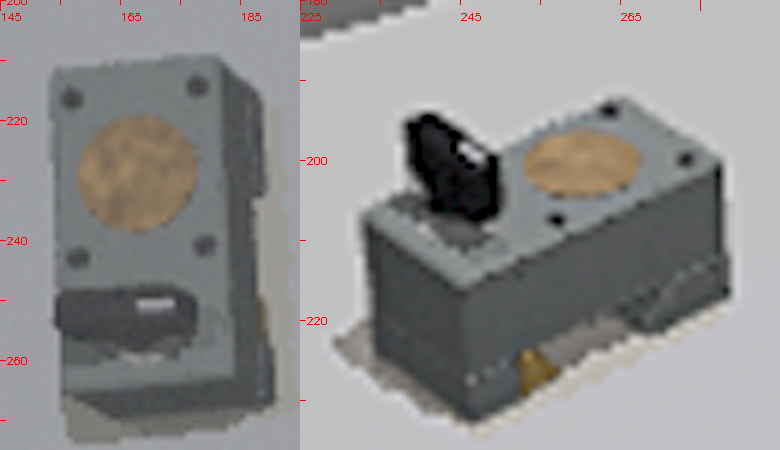

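View pics/rail_t.png

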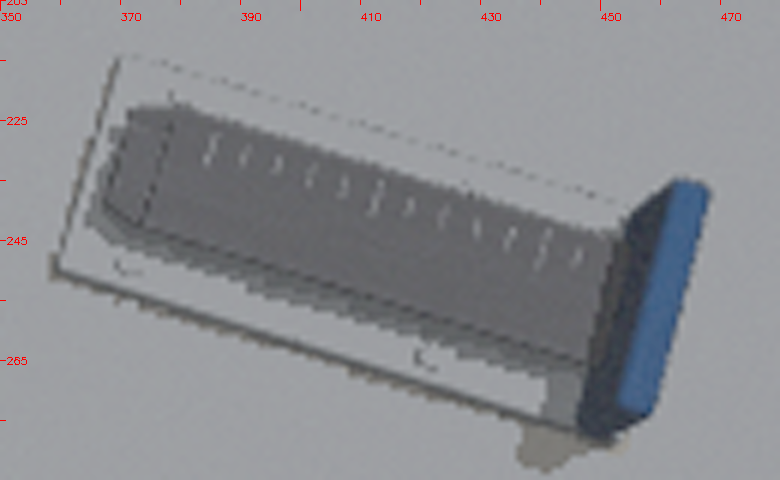

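View pics/rail_s.png

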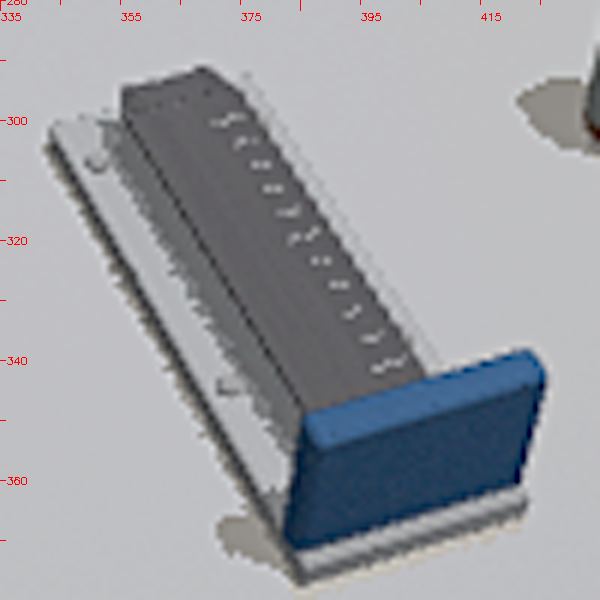

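The carrier's top-face corners, its knob bar, the dovetail edges and the blue stop all stand out clearly in both crops. In the top view the dovetail runs from (374,242) to (448,265) on the near side and from (381,222) to (452,244) on the far side. Next I'll triangulate these points.

```bash
cat > m.py <<'E'
from h import *
np.set_printoptions(precision=4,suppress=True)
c=lambda x0,y0,s,X,Y:(x0+(X+.5)/s-.5,y0+(Y+.5)/s-.5)
T=lambda X,Y:c(145,200,6,X,Y)
S=lambda X,Y:c(225,180,8,X-300,Y)
car={"TL":((50,70),(622,98)),"TR":((218,57),(722,162)),"BR":((233,378),(468,288)),"BL":((62,385),(362,213))}
P={}
for k,(a,b) in car.items():
    P[k],e=tri(T(*a),S(*b)); print(k,P[k],e,plane("top",T(*a),.05),plane("scene",S(*b),.05))
q=np.array([[plane("top",T(*car[k][0]),.05),plane("scene",S(*car[k][1]),.05)] for k in car])
print("edges",[np.linalg.norm(P[a]-P[b]) for a,b in (("TL","TR"),("BL","BR"),("TL","BL"),("TR","BR"))])
for i in (0,1):
    Q=dict(zip(car,q[:,i])); v=Q["TL"]+Q["TR"]-Q["BL"]-Q["BR"]; u=Q["TR"]+Q["BR"]-Q["TL"]-Q["BL"]
    print("car centre",q[:,i].mean(0),"yaw x", np.arctan2(u[1],u[0]),"yaw y-90",np.arctan2(v[1],v[0])-np.pi/2)
T=lambda X,Y:c(350,205,6,X,Y); S=lambda X,Y:c(335,280,6,X,Y)
for n,a,b,z in (("dove near mouth",(145,225),(125,115),.028),("dove near stop",(588,362),(305,410),.028),("far stop",(612,237),(425,375),.028),("far mouth",(185,105),(245,100),.028),("base mouth near",(55,266),(47,138),.01),
  ("stop top a",(675,180),(525,350),.056),("stop top b",(710,190),(545,375),.056),("stop top c",(650,415),(318,450),.056),("stop d",(615,405),(305,415),.056)):
    p,e=tri(T(*a),S(*b)); print(n,p,round(e,4),plane("top",T(*a),z)[:2],plane("scene",S(*b),z)[:2])
E
python3 m.py
```

```text
TL [0.5606 0.3536 0.0445] 0.0008981647750300056 [0.5596 0.3516 0.05  ] [0.5559 0.3459 0.05  ]
TR [0.5661 0.305  0.0459] 0.0013172163811337211 [0.5656 0.3035 0.05  ] [0.5622 0.2996 0.05  ]
BR [0.4739 0.2913 0.0445] 0.0012656148787281304 [0.4725 0.2901 0.05  ] [0.471  0.2838 0.05  ]
BL [0.4682 0.3403 0.0447] 0.002058649086233387 [0.4683 0.3382 0.05  ] [0.464  0.3332 0.05  ]
edges [np.float64(0.04900761161318508), np.float64(0.04929100686223921), np.float64(0.09339798732191636), np.float64(0.09319924992837164)]
car centre [0.5165 0.3208 0.05  ] yaw x -1.4662089919613377 yaw y-90 -1.4263692619577937
car centre [0.5133 0.3156 0.05  ] yaw x -1.4321752470025129 yaw y-90 -1.4163610391313288
dove near mouth [ 0.5261 -0.0328  0.0259] 0.002 [ 0.5265 -0.0331] [ 0.5236 -0.034 ]
dove near stop [ 0.4872 -0.1565  0.0412] 0.0056 [ 0.4918 -0.1614] [ 0.4928 -0.1485]
far stop [ 0.5244 -0.1644  0.0379] 0.0057 [ 0.5289 -0.1687] [ 0.5284 -0.1583]
far mouth [ 0.5644 -0.0446  0.0205] 0.0011 [ 0.563 -0.044] [ 0.5582 -0.0497]
base mouth near [ 0.5172 -0.0086  0.0007] 0.003 [ 0.5167 -0.0086] [ 0.5097 -0.0149]
stop top a [ 0.5405 -0.1799  0.052 ] 0.0016 [ 0.5403 -0.1793] [ 0.5367 -0.1817]
stop top b [ 0.5378 -0.1895  0.0532] 0.0015 [ 0.5378 -0.1891] [ 0.5349 -0.1906]
stop top c [ 0.4731 -0.1724  0.0508] 0.0016 [ 0.473  -0.1714] [ 0.469  -0.1747]
stop d [ 0.476  -0.1627  0.0525] 0.0002 [ 0.4754 -0.1617] [ 0.4738 -0.1646]
```

Lengths come out about 4% short, which suggests lens distortion. I'll check whether the table edges come out straight.

```bash
cat > d.py <<'E'
from h import *
from scipy.optimize import least_squares
def edge(img,pts,half=10):
    g=cv2.GaussianBlur(cv2.cvtColor(img,cv2.COLOR_BGR2GRAY),(0,0),1).astype(float); out=[]
    for a,b in zip(pts[:-1],pts[1:]):
        a,b=np.array(a,float),np.array(b,float); d=(b-a)/np.linalg.norm(b-a); n=np.array([-d[1],d[0]])
        for t in np.arange(0,np.linalg.norm(b-a),4):
            s=np.arange(-half,half+.1,.25); q=(a+d*t)[:,None]+n[:,None]*s
            v=cv2.remap(g.astype(np.float32),q[0].astype(np.float32)[None],q[1].astype(np.float32)[None],1)[0]
            gr=np.abs(np.gradient(v)); i=gr.argmax()
            if gr[i]>3: out.append(q[:,i])
    return np.array(out)
L={"top":[[(103,40),(86,205),(60,380)],[(80,396),(250,405)],[(400,410),(630,418)],[(360,34),(630,41)]],
   "scene":[[(122,232),(180,322),(255,450)],[(125,215),(225,185),(312,160)]]}
for n in L:
    im=cv2.imread(f"pics/{n}0.png"); f,cx,cy,_,_=cam(n)
    E=[edge(im,p) for p in L[n]]
    if n=="top": E=[E[0],np.vstack([E[1],E[2]]),E[3]]
    E=[(e-[cx,cy])/f for e in E]
    def res(k):
        o=[]
        for e in E:
            u=e*(1+k[0]*(e**2).sum(1,keepdims=True)); u=u-np.median(u,0)
            w=np.linalg.svd(u,full_matrices=False)[2][1]; x=u@w; o.append((x-np.median(x))*f)
        return np.concatenate(o)
    r=least_squares(res,[0.],loss="soft_l1"); print(n,r.x,np.median(abs(res([0]))),np.median(abs(res(r.x))),len(res([0])))
E
python3 d.py
```

```text
top [-0.00036215] 0.21001952454224834 0.2161545723783801 255
scene [-0.00046352] 0.1463188567272621 0.1462868580648168 115
```

There's no distortion, so my hand-picked pixels are probably the error. I'll refine them with sub-pixel line fits.

```bash
cat > l.py <<'E'
from h import *
np.set_printoptions(precision=4,suppress=True)
def fit(img,a,b,half=3,m=.12,sign=0):
    g=cv2.cvtColor(img,cv2.COLOR_BGR2GRAY).astype(np.float32)
    g=cv2.GaussianBlur(g,(0,0),.7); a,b=np.array(a,float),np.array(b,float); l=np.linalg.norm(b-a); d=(b-a)/l; n=np.array([-d[1],d[0]]); o=[]
    for t in np.arange(m*l,(1-m)*l,.7):
        s=np.arange(-half,half+.01,.2); q=((a+d*t)[:,None]+n[:,None]*s).astype(np.float32)
        v=cv2.remap(g,q[0][None],q[1][None],1)[0]; gr=np.gradient(v); gr=np.abs(gr) if sign==0 else np.maximum(sign*gr,0)
        w=gr**3; o.append(q@w/(w.sum()+1e-9))
    o=np.array(o,np.float32); vx,vy,x,y=cv2.fitLine(o,cv2.DIST_HUBER,0,.01,.01).ravel()
    return np.cross([x,y,1],[x+vx,y+vy,1]),np.std((o-[x,y])@[-vy,vx])
def corners(img,p,**k):
    n=len(p);L=[fit(img,p[i],p[(i+1)%n],**k) for i in range(n)]
    print("  rms",[round(float(s),2) for _,s in L]); o=[]
    for i in range(n):
        c=np.cross(L[i-1][0],L[i][0]); o.append(c[:2]/c[2])
    return np.array(o)
E
cat > m2.py <<'E'
from l import *
t=cv2.imread("pics/top0.png");s=cv2.imread("pics/scene0.png")
def rep(name,a,b,z):
    print(name);A=corners(t,a);B=corners(s,b);print(A.round(1).tolist(),B.round(1).tolist())
    X=[tri(p,q) for p,q in zip(A,B)];P=np.array([x[0] for x in X])
    for w,Q in (("tri",P),("top",np.array([plane("top",p,z) for p in A])),("scene",np.array([plane("scene",p,z) for p in B]))):
        u=Q[1]+Q[2]-Q[0]-Q[3];v=Q[0]+Q[1]-Q[2]-Q[3]
        print(w,"c",Q.mean(0),"len",[round(float(np.linalg.norm(Q[i]-Q[(i+1)%4])),4) for i in range(4)],"yaw",np.arctan2(u[1],u[0]).round(4),(np.arctan2(v[1],v[0])-np.pi/2).round(4))
    print(P[:,2],[x[1].round(4) for x in X])
# order: (-x,+y),(+x,+y),(+x,-y),(-x,-y)
rep("carrier",[(153.3,211.7),(181.3,209.5),(183.8,263),(155.3,264.2)],[(265.3,192.2),(277.8,200.2),(246,216),(232.7,206.6)],.05)
rep("stop",[(462.5,235),(468.3,236.7),(458.3,274),(452.5,272.4)],[(422.5,338.3),(425.8,342.5),(388,355),(385.8,349.2)],.056)
rep("dove",[(380.8,222.5),(452,244.4),(448,265.3),(374.2,242.5)],[(375.8,296.7),(405.8,342.5),(385.8,348.3),(355.8,299.2)],.028)
for X,im,a,b in (("top",t,(359.2,249.7),(451,278)),("top",t,(369.7,215),(359.2,249.7)),("scene",s,(342.8,303.5),(385,376.5))):
    L,e=fit(im,a,b); Y=[]
    for p in (a,b):
        p=np.array(p);n=L[:2]/np.hypot(*L[:2]);p=p-n*(L@[*p,1])/np.hypot(*L[:2]);Y.append(plane(X,p,.01))
    print("base",X,e,Y,np.linalg.norm(Y[1]-Y[0]))
E
python3 m2.py
```

```text
carrier
  rms [0.46, 0.23, 0.11, 0.25]
  rms [0.14, 0.24, 0.28, 0.83]
[[152.6, 211.3], [180.8, 208.2], [183.5, 262.2], [154.4, 265.1]] [[264.4, 191.1], [277.4, 199.7], [245.3, 215.1], [232.6, 206.3]]
tri c [0.517  0.3227 0.0457] len [0.0482, 0.0945, 0.0497, 0.0933] yaw -1.4246 -1.4243
top c [0.5165 0.3212 0.05  ] len [0.0487, 0.095, 0.0492, 0.0944] yaw -1.4204 -1.4274
scene c [0.5137 0.3168 0.05  ] len [0.0499, 0.0922, 0.0475, 0.094] yaw -1.4391 -1.4029
[0.0471 0.0454 0.0458 0.0445] [np.float64(0.0013), np.float64(0.0023), np.float64(0.0002), np.float64(0.0009)]
stop
  rms [0.15, 0.08, 0.4, 0.08]
  rms [0.09, 0.04, 0.21, 0.6]
[[462.4, 233.9], [468.5, 235.7], [458.2, 275.0], [451.7, 274.9]] [[422.8, 337.2], [426.3, 342.3], [387.7, 354.3], [382.9, 349.1]]
tri c [ 0.5057 -0.1763  0.0533] len [0.0107, 0.0697, 0.0111, 0.0726] yaw -1.6836 -1.8283
top c [ 0.5054 -0.1757  0.056 ] len [0.0106, 0.0703, 0.0108, 0.0733] yaw -1.6864 -1.8325
scene c [ 0.5035 -0.1776  0.056 ] len [0.0109, 0.0685, 0.0115, 0.071] yaw -1.738 -1.8287
[0.0534 0.053  0.0528 0.0539] [np.float64(0.0014), np.float64(0.0015)
[... 253 characters left out ...]
 -0.0988  0.0307] len [0.1323, 0.0375, 0.1321, 0.0571] yaw -1.8915 -1.8235
top c [ 0.5258 -0.1005  0.028 ] len [0.132, 0.041, 0.1335, 0.0421] yaw -1.8291 -1.8347
scene c [ 0.5256 -0.0975  0.028 ] len [0.0964, 0.0413, 0.1324, 0.0467] yaw -1.8333 -2.0102
[0.0081 0.0457 0.0353 0.0339] [np.float64(0.0033), np.float64(0.0065), np.float64(0.0025), np.float64(0.0009)]
base top 0.173506 [array([ 0.5145, -0.0092,  0.01  ]), array([ 0.4711, -0.1715,  0.01  ])] 0.16795885338048927
base top 0.60679156 [array([ 0.5795, -0.0274,  0.01  ]), array([ 0.5154, -0.0091,  0.01  ])] 0.06668613543410239
base scene 0.20981722 [array([ 0.5089, -0.0172,  0.01  ]), array([ 0.4653, -0.1806,  0.01  ])] 0.169111342216818
```

```bash
cat > go.py <<'E'
import sys
from h import *
np.set_printoptions(precision=4,suppress=True)
CAR=np.array([.515,.319]);CY=-1.424
RO=np.array([.5253,-.0987]);RY=-1.832
def rel(xy,z,ytool):   # ytool: world angle of tool y
    o=bot.observe();M=R.from_euler("xyz",o["tool_rot"]).as_matrix()
    G=R.from_euler("xyz",[np.pi,0,ytool+np.pi/2]).as_matrix()
    rv=R.from_matrix(M.T@G).as_rotvec(); d=M.T@(np.array([*xy,z])-o["position"])
    print("shift",d,"rot",rv,"| len",np.linalg.norm(d).round(3),"pos",o["position"],"q7",o["qpos"][6],"F",o["force"],"w",o["grip_width"],"t",o["clock"])
def railpt(x,y): 
    u=np.array([np.cos(RY),np.sin(RY)]);return RO+x*u+y*np.array([-u[1],u[0]])
E
python3 -c "
from go import *
rel(CAR,.12,CY+np.pi)"
```

```text
shift [-0.3532 -0.1324  0.111 ] rot [-0.001  -0.0002 -0.5406] | len 0.393 pos [0.2397 0.5769 0.2308] q7 -0.1127927602473814 F [-0.2644  0.7848 -0.7806] w 0.0851239195053784 t 0.1
```

The rows are not in the units I measure in: shifts go in shares of 0.5 m and turns go in shares of 60 degrees. I convert before sending: -0.25 m / 0.5 = -0.5, -0.2 m / 0.5 = -0.4, -0.4 rad / 1.0472 = -0.382.

```bash
python3 nudge.py '[0.085, -0.1, -0.038, 0.032, 0, 0, -0.0764, 0.085, -0.2, -0.076, 0.064, 0, 0, -0.1528, 0.085, -0.3, -0.114, 0.096, 0, 0, -0.2292, 0.085, -0.4, -0.152, 0.128, 0, 0, -0.3056, 0.085, -0.5, -0.19, 0.16, 0, 0, -0.382]' 60; python3 -c "
from go import *
rel(CAR,.12,CY+np.pi)"
```

```text
clock: 0.72
position: [0.4352, 0.3921, 0.1506]
tool_rot: [-3.141, -0.0, -3.133]
force: [1.0, 0.9, 0.5]
grip_width: 0.0848
finger_force: 0.0
shift [-0.0791 -0.0738  0.0306] rot [-0.0002 -0.0003 -0.1379] | len 0.112 pos [0.4352 0.3921 0.1506] q7 0.6762366157086863 F [0.9938 0.8879 0.4896] w 0.08479077800559084 t 0.725
```

Converted, -0.079 m / 0.5 = -0.158, -0.0738 m / 0.5 = -0.1476, -0.138 rad / 1.0472 = -0.1318.

```bash
python3 nudge.py '[0.085, -0.08, -0.074, 0.03, 0, 0, -0.0668, 0.085, -0.158, -0.1476, 0.0612, 0, 0, -0.1318, 0.085, -0.158, -0.1476, 0.0612, 0, 0, -0.1318, 0.085, -0.158, -0.1476, 0.0612, 0, 0, -0.1318]'; python3 - <<'E'
from go import *
rel(CAR,.12,CY+np.pi); rel(CAR,.016,CY+np.pi)
from crop import *
a=eyes.grab_frame("top");b=eyes.grab_frame("scene");cv2.imwrite("pics/t1.png",a);cv2.imwrite("pics/s1.png",b)
cv2.imwrite("pics/j1.png",np.hstack([crop(a,120,180,95,110,4),crop(b,200,120,100,110,4)]))
E
```

```text
clock: 1.23
position: [0.5133, 0.3204, 0.1204]
tool_rot: [3.141, -0.001, -2.998]
force: [-0.1, 0.3, -0.1]
grip_width: 0.0853
finger_force: 0.0
shift [-0.0015 -0.0016  0.0004] rot [ 0.0002 -0.0008 -0.0032] | len 0.002 pos [0.5133 0.3204 0.1204] q7 0.963618345262384 F [-0.1189  0.3059 -0.058 ] w 0.08529022420014029 t 1.225
shift [-0.0016 -0.0016  0.1044] rot [ 0.0002 -0.0008 -0.0032] | len 0.104 pos [0.5133 0.3204 0.1204] q7 0.963618345262384 F [-0.1189  0.3059 -0.058 ] w 0.08529022420014029 t 1.225
```

View pics/j1.png

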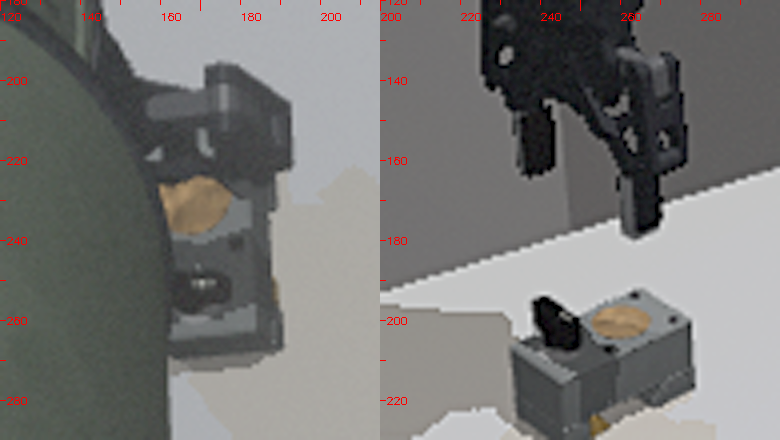

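The open fingers straddle the carrier. In the top view the right finger is at (184,205) and the knob at (168,251). In the scene view the carrier is at (256,210), untouched. Now I'll descend and grip.

Converted, 0.104 m / 0.5 = 0.208, 0.09 m / 0.5 = 0.18.

```bash
python3 nudge.py '[0.085, -0.0032, -0.0032, 0.06, 0, 0, 0, 0.085, -0.0032, -0.0032, 0.12, 0, 0, 0, 0.085, -0.0032, -0.0032, 0.18, 0, 0, 0, 0.085, -0.0032, -0.0032, 0.208, 0, 0, 0, 0.085, -0.0032, -0.0032, 0.208, 0, 0, 0]'; python3 -c "
from go import *
rel(CAR,.016,CY+np.pi)"
```

```text
clock: 1.95
position: [0.5149, 0.3193, 0.0165]
tool_rot: [-3.141, -0.001, -2.997]
force: [0.1, -0.5, 0.2]
grip_width: 0.085
finger_force: 0.0
shift [-0.0001 -0.0003  0.0005] rot [-0.0003 -0.0009 -0.0017] | len 0.001 pos [0.5149 0.3193 0.0165] q7 0.9417858017894393 F [ 0.1245 -0.5448  0.1956] w 0.08503524414252248 t 1.95
```

```bash
python3 nudge.py '[0.045, 0, 0, 0, 0, 0, 0, 0.045, 0, 0, 0, 0, 0, 0, 0.045, 0, 0, 0, 0, 0, 0, 0.045, 0, 0, 0, 0, 0, 0, 0.045, 0, 0, 0, 0, 0, 0]' 60; python3 -c "
from go import *
rel(CAR,.016,CY+np.pi)"
```

```text
clock: 2.58
position: [0.516, 0.3193, 0.018]
tool_rot: [3.141, 0.002, -2.997]
force: [-2.0, -0.5, 10.5]
grip_width: 0.0493
finger_force: 62.5
shift [ 0.0011 -0.0002  0.002 ] rot [ 0.0009  0.0015 -0.0027] | len 0.002 pos [0.516  0.3193 0.018 ] q7 0.9419380827746954 F [-1.9699 -0.4875 10.5044] w 0.04927727945186778 t 2.575
```

Converted, -0.06 m / 0.5 = -0.12, -0.03 m / 0.5 = -0.06.

```bash
python3 nudge.py '[0.045, 0, 0, -0.06, 0, 0, 0, 0.045, 0, 0, -0.12, 0, 0, 0, 0.045, 0, 0, -0.12, 0, 0, 0]' 60; python3 -c "
from go import *
rel(railpt(-.125,0),.078,RY+np.pi)"
```

```text
clock: 2.95
position: [0.5166, 0.3194, 0.079]
tool_rot: [3.14, 0.003, -2.998]
force: [1.0, -0.0, -3.6]
grip_width: 0.0493
finger_force: 64.2
shift [ 0.0021 -0.3001  0.0005] rot [0.0023 0.003  0.4051] | len 0.3 pos [0.5166 0.3194 0.079 ] q7 0.9564987266503823 F [ 0.9989 -0.0225 -3.5515] w 0.04929092753897856 t 2.95
```

Converted, -0.22 m / 0.5 = -0.44, -0.175 m / 0.5 = -0.35, 0.05 rad / 1.0472 = 0.0477.

```bash
python3 nudge.py '[0.045, 0, -0.08, 0, 0, 0, 0.0477, 0.045, 0.002, -0.17, 0, 0, 0, 0.1146, 0.045, 0.002, -0.26, 0, 0.001, 0.001, 0.1814, 0.045, 0.002, -0.35, 0, 0.001, 0.001, 0.2483, 0.045, 0.004, -0.44, 0, 0.0019, 0.0029, 0.3151]'; python3 nudge.py '[0.045, 0, 0, 0, 0, 0, 0]' >/dev/null;  python3 -c "
from go import *
rel(railpt(-.125,0),.078,RY+np.pi)"
```

```text
clock: 3.58
position: [0.5447, 0.0992, 0.0759]
tool_rot: [-3.139, -0.003, 2.953]
force: [0.2, 1.0, -3.0]
grip_width: 0.0492
finger_force: 64.0
shift [-0.0265 -0.0708 -0.0019] rot [-0.0049 -0.0031  0.0694] | len 0.076 pos [0.5451 0.0966 0.0759] q7 1.0406430498881274 F [ 0.039   0.766  -3.6865] w 0.04896572555065652 t 3.7
```

Converted, -0.0708 m / 0.5 = -0.1416, -0.035 m / 0.5 = -0.07, 0.069 rad / 1.0472 = 0.0659.

```bash
python3 nudge.py '[0.045, -0.026, -0.07, -0.002, -0.0019, -0.0019, 0.0334, 0.045, -0.053, -0.1416, -0.004, -0.0048, -0.0029, 0.0659, 0.045, -0.053, -0.1416, -0.004, -0.0048, -0.0029, 0.0659, 0.045, -0.053, -0.1416, -0.004, -0.0048, -0.0029, 0.0659]'; python3 - <<'E'
from go import *
rel(railpt(-.125,0),.078,RY+np.pi)
from crop import *
a=eyes.grab_frame("top");b=eyes.grab_frame("scene");cv2.imwrite("pics/t2.png",a);cv2.imwrite("pics/s2.png",b)
cv2.imwrite("pics/j2.png",np.hstack([crop(a,300,170,100,120,4),crop(b,290,215,100,120,4)]))
E
```

```text
clock: 4.2
position: [0.5577, 0.0272, 0.0783]
tool_rot: [3.139, -0.0, 2.888]
force: [0.3, -0.5, -3.7]
grip_width: 0.0489
finger_force: 64.1
shift [-0.0011 -0.005   0.0003] rot [ 0.0026 -0.0005  0.0073] | len 0.005 pos [0.5577 0.0272 0.0783] q7 1.1215804190512448 F [ 0.2818 -0.454  -3.6734] w 0.04889631336066438 t 4.2
```

View pics/j2.png

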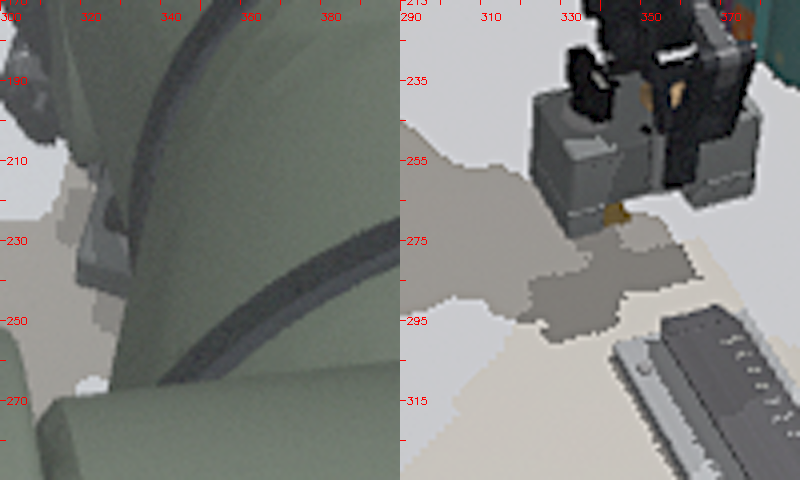

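The top view is blocked by the arm. In the scene view the carrier hangs level before the mouth, with its lower front corner at (333,274), its right top corner at (380,243) and the rail mouth at about (358,297). I'll check the lateral alignment within this one view.

```bash
cat > m3.py <<'E'
from go import *
from l import fit
s0=cv2.imread("pics/scene0.png");s=cv2.imread("pics/s2.png")
u=np.array([np.cos(RY),np.sin(RY)]);v=np.array([-u[1],u[0]])
lat=lambda P:(np.array(P)[...,:2]-RO)@v*1e3
def onl(L,p):
    n=L[:2]/np.hypot(*L[:2]);return np.array(p)-n*(L@[*p,1])/np.hypot(*L[:2])
for nm,im,a,b in (("scene",s0,(355.8,299.2),(385.8,348.3)),("scene",s0,(378.5,300.5),(404.3,339.1)),("top",cv2.imread("pics/top0.png"),(374,242.5),(448,265.3)),("top",cv2.imread("pics/top0.png"),(380.8,222.5),(451,244))):
    L,e=fit(im,a,b); P=[plane(nm,onl(L,p),.028) for p in (a,b)]; d=P[1]-P[0]
    print("dove",nm,e,lat(P),"yaw",np.arctan2(d[1],d[0]))
o=bot.observe();zb=o["position"][2]-.018
L=dict(top=((334,253),(362,246.5)),left=((334,253),(333.2,273)),right=((380,243.5),(378,263)),bot=((333.2,273.5),(341,270.5)),botr=((364,267),(377.5,263.5)),topr=((369,246),(379.5,243)))
F={k:fit(s,*p,half=2.5) for k,p in L.items()};print({k:round(float(e[1]),2) for k,e in F.items()})
X=lambda a,b:(lambda c:c[:2]/c[2])(np.cross(F[a][0],F[b][0]))
for a,b,z in (("top","left",.05),("bot","left",0),("topr","right",.05),("botr","right",0)):
    p=X(a,b);W=plane("scene",p,zb+z);print(a,b,p,W,"lat",lat(W),"along",(W[:2]-RO)@u)
print("tcp lat",lat(o["position"]))
E
python3 m3.py
```

```text
dove scene 0.15027495 [-19.7493 -20.0996] yaw -1.834964071387403
dove scene 0.112898104 [19.6635 19.7878] yaw -1.830688039625409
dove top 0.46253693 [-20.3042 -19.416 ] yaw -1.8253254766295468
dove top 0.09287824 [21.759  21.6775] yaw -1.8326402020238906
{'top': 0.66, 'left': 0.2, 'right': 0.13, 'bot': 0.14, 'botr': 0.07, 'topr': 0.84}
top left [333.4068 253.998 ] [0.5045 0.0133 0.1104] lat -49.03236057935331 along -0.10282914486279479
bot left [331.2967 275.0884] [0.5031 0.0142 0.0604] lat -50.618606001909576 along -0.10335612703900551
topr right [380.5907 238.7374] [ 0.6034 -0.0002  0.1104] lat 49.96986709960834 along -0.11533630826467352
botr right [377.9243 263.225 ] [ 0.5963 -0.0087  0.0604] lat 45.30565548851102 along -0.10528512705299989
tcp lat -1.2343547118227882
```

```bash
python3 -c "
from go import *
rel(railpt(-.125,.0015),.033,RY+np.pi)"
```

```text
shift [-0.0027 -0.0056  0.0454] rot [ 0.0027 -0.0003  0.0082] | len 0.046 pos [0.5578 0.0276 0.0784] q7 1.1216606818402473 F [-0.3312  0.4549 -4.4094] w 0.04886988243040872 t 4.3
```

Converted, 0.045 m / 0.5 = 0.09, 0.03 m / 0.5 = 0.06, 0.008 rad / 1.0472 = 0.0076.

```bash
python3 nudge.py '[0.045, -0.0054, -0.0112, 0.03, 0.0026, 0, 0.0076, 0.045, -0.0054, -0.0112, 0.06, 0.0026, 0, 0.0076, 0.045, -0.0054, -0.0112, 0.09, 0.0026, 0, 0.0076, 0.045, -0.0054, -0.0112, 0.09, 0.0026, 0, 0.0076, 0.045, -0.0054, -0.0112, 0.09, 0.0026, 0, 0.0076]'; python3 -c "
from go import *
rel(railpt(-.125,.0015),.033,RY+np.pi);rel(railpt(-.06,.0015),.0325,RY+np.pi)"
```

```text
clock: 4.92
position: [0.5594, 0.0204, 0.0338]
tool_rot: [-3.141, 0.0, 2.879]
force: [1.0, -0.1, -2.7]
grip_width: 0.049
finger_force: 64.0
shift [0.0007 0.0011 0.0008] rot [-0.0002  0.0004 -0.0015] | len 0.002 pos [0.5594 0.0204 0.0338] q7 1.1171894435271104 F [ 0.9684 -0.1359 -2.7082] w 0.049011989854208064 t 4.925
shift [ 0.0006 -0.0639  0.0014] rot [-0.0002  0.0004 -0.0015] | len 0.064 pos [0.5594 0.0204 0.0338] q7 1.1171894435271104 F [ 0.9684 -0.1359 -2.7082] w 0.049011989854208064 t 4.925
```

Converted, -0.036 m / 0.5 = -0.072, -0.027 m / 0.5 = -0.054, -0.0015 rad / 1.0472 = -0.0014.

```bash
python3 nudge.py '[0.045, 0.0012, -0.018, 0.002, 0, 0, -0.0014, 0.045, 0.0012, -0.036, 0.002, 0, 0, -0.0014, 0.045, 0.0012, -0.054, 0.002, 0, 0, -0.0014, 0.045, 0.0012, -0.072, 0.002, 0, 0, -0.0014, 0.045, 0.0012, -0.072, 0.002, 0, 0, -0.0014]'; python3 -c "
from go import *
rel(railpt(-.06,.0015),.0325,RY+np.pi)
print(bot.observe()['moment'])"
```

```text
clock: 5.55
position: [0.5494, -0.0156, 0.0329]
tool_rot: [-3.141, 0.001, 2.879]
force: [2.6, -3.6, -5.3]
grip_width: 0.0489
finger_force: 64.2
shift [ 0.0003 -0.0265  0.0004] rot [-0.0008  0.0009 -0.0016] | len 0.027 pos [ 0.5494 -0.0156  0.0329] q7 1.1708995351804103 F [ 2.5641 -3.5535 -5.2592] w 0.04894359952201843 t 5.55
[-0.5802 -0.5277  0.0555]
```

Converted, -0.04 m / 0.5 = -0.08, -0.02 m / 0.5 = -0.04.

```bash
python3 nudge.py '[0.045, 0.0006, -0.02, 0, 0, 0, 0, 0.045, 0.0006, -0.04, 0, 0, 0, 0, 0.045, 0.0006, -0.06, 0, 0, 0, 0, 0.045, 0.0006, -0.08, 0, 0, 0, 0, 0.045, 0.0006, -0.08, 0, 0, 0, 0]'; python3 - <<'E'
from go import *
rel(railpt(-.01,.0015),.0315,RY+np.pi)
print(bot.observe()['moment'])
b=eyes.grab_frame("scene");cv2.imwrite("pics/s3.png",b)
from crop import *
cv2.imwrite("pics/j3.png",crop(b,310,230,130,150,4))
E
```

```text
clock: 6.18
position: [0.539, -0.0541, 0.0329]
tool_rot: [-3.141, 0.001, 2.879]
force: [3.7, -4.6, -5.6]
grip_width: 0.0488
finger_force: 64.0
shift [ 0.0002 -0.0366  0.0014] rot [-0.0007  0.0013 -0.0014] | len 0.037 pos [ 0.539  -0.0541  0.0329] q7 1.2320724102263418 F [ 3.7497 -4.5718 -5.628 ] w 0.04884524346356993 t 6.175
[-1.1649 -0.889  -0.1161]
```

View pics/j3.png

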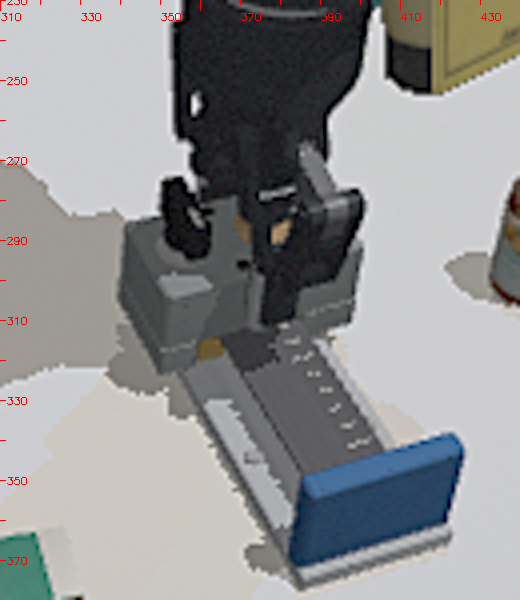

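The carrier is on the rail, with its +x face at about (362–398, 300–325) astride the dovetail and the brass jaw at (362,317). The stop is at (404,355), still some way ahead.

Converted, -0.037 m / 0.5 = -0.074, -0.03 m / 0.5 = -0.06.

```bash
python3 nudge.py '[0.045, 0.0004, -0.02, 0.001, 0, 0, 0, 0.045, 0.0004, -0.04, 0.002, 0, 0, 0, 0.045, 0.0004, -0.06, 0.0028, 0, 0, 0, 0.045, 0.0004, -0.074, 0.0028, 0, 0, 0, 0.045, 0.0004, -0.074, 0.0028, 0, 0, 0]'; python3 nudge.py '[0.085, 0, 0, 0, 0, 0, 0, 0.085, 0, 0, 0, 0, 0, 0, 0.085, 0, 0, 0, 0, 0, 0, 0.085, 0, 0, 0, 0, 0, 0]'; python3 -c "
from go import *
rel(railpt(-.01,.0015),.130,RY+np.pi)"
```

```text
clock: 6.85
position: [0.5287, -0.0894, 0.0314]
tool_rot: [-3.141, 0.0, 2.879]
force: [1.5, -0.1, -4.3]
grip_width: 0.0492
finger_force: 64.2
clock: 7.35
position: [0.529, -0.0884, 0.0315]
tool_rot: [-3.141, 0.0, 2.88]
force: [-0.6, 1.1, 0.2]
grip_width: 0.085
finger_force: 0.0
shift [-0.0006 -0.001  -0.0985] rot [-0.0003  0.0003  0.0001] | len 0.099 pos [ 0.529  -0.0884  0.0315] q7 1.2898387945574243 F [-0.6103  1.1061  0.2268] w 0.08504786685184935 t 7.35
```

```bash
python3 nudge.py '[0.085, 0, 0, -0.08, 0, 0, 0, 0.085, 0, 0, -0.16, 0, 0, 0, 0.05, 0, 0.06, -0.16, 0, 0, 0, 0.0, 0, 0.14, -0.16, 0, 0, 0, 0.0, 0, 0.14, -0.16, 0, 0, 0]'; python3 nudge.py '[0, 0, 0, 0, 0, 0, 0, 0, 0, 0, 0, 0, 0, 0, 0, 0, 0, 0, 0, 0, 0]';python3 -c "
from go import *
rel(railpt(-.08,.0),.036,RY+np.pi)"
```

```text
clock: 7.98
position: [0.5477, -0.0176, 0.1115]
tool_rot: [3.14, 0.001, 2.884]
force: [-0.3, -0.8, -0.7]
grip_width: 0.0317
finger_force: 0.0
clock: 8.35
position: [0.5469, -0.0216, 0.1114]
tool_rot: [-3.141, 0.0, 2.879]
force: [-0.4, 0.2, 1.3]
grip_width: 0.0004
finger_force: 0.0
shift [ 0.001  -0.      0.0754] rot [-0.0005  0.0003 -0.0012] | len 0.075 pos [ 0.5469 -0.0216  0.1114] q7 1.1832005082031303 F [-0.4114  0.2432  1.3411] w 0.0004438773940431054 t 8.35
```

Converted, 0.075 m / 0.5 = 0.15, 0.06 m / 0.5 = 0.12.

```bash
python3 nudge.py '[0, 0.002, 0, 0.06, 0, 0, 0, 0, 0.002, 0, 0.12, 0, 0, 0, 0, 0.002, 0, 0.15, 0, 0, 0, 0, 0.002, 0, 0.15, 0, 0, 0]'; python3 nudge.py '[0, 0, -0.03, 0, 0, 0, 0, 0, 0, -0.06, 0, 0, 0, 0, 0, 0, -0.084, 0, 0, 0, 0, 0, 0, -0.108, 0, 0, 0, 0, 0, 0, -0.128, 0, 0, 0, 0]';python3 -c "
from go import *
rel(railpt(.0105,.0),.036,RY+np.pi)"
```

```text
clock: 8.85
position: [0.5457, -0.0208, 0.0359]
tool_rot: [-3.141, -0.001, 2.88]
force: [-0.5, -0.4, 1.0]
grip_width: -0.0003
finger_force: 0.0
clock: 9.48
position: [0.5296, -0.0832, 0.0366]
tool_rot: [-3.142, 0.001, 2.88]
force: [-0.1, 3.4, 3.7]
grip_width: 0.0001
finger_force: 1.9
shift [ 0.0001 -0.0266  0.0006] rot [-0.      0.0008 -0.0003] | len 0.027 pos [ 0.5296 -0.0832  0.0366] q7 1.268629529029276 F [-0.0823  3.434   3.7013] w 5.0051343308652786e-05 t 9.475
```

The rows are not in the units I measure in: shifts go in shares of 0.5 m and turns go in shares of 60 degrees. I convert before sending: -0.02 m / 0.5 = -0.04, -0.014 m / 0.5 = -0.028.

```bash
python3 nudge.py '[0, 0, -0.014, 0, 0, 0, 0, 0, 0, -0.028, 0, 0, 0, 0, 0, 0, -0.04, 0, 0, 0, 0, 0, 0, -0.04, 0, 0, 0, 0]';python3 -c "
from go import *
rel(railpt(.0105,.0),.036,RY+np.pi)"; python3 nudge.py '[0, 0, -0.004, 0, 0, 0, 0, 0, 0, -0.008, 0, 0, 0, 0, 0, 0, -0.008, 0, 0, 0, 0]';python3 -c "
from go import *
rel(railpt(.0105,.0),.036,RY+np.pi)"
```

```text
clock: 9.98
position: [0.5241, -0.1025, 0.0363]
tool_rot: [-3.141, -0.0, 2.879]
force: [0.6, -0.2, 1.1]
grip_width: 0.0001
finger_force: 0.0
shift [-0.0002 -0.0065  0.0003] rot [-0.0008 -0.0001 -0.0009] | len 0.007 pos [ 0.5241 -0.1025  0.0363] q7 1.300062854715813 F [ 0.6245 -0.1729  1.1143] w 0.00014161569125779316 t 9.975
clock: 10.35
position: [0.5233, -0.1058, 0.0364]
tool_rot: [-3.141, 0.0, 2.88]
force: [0.2, -0.0, -1.1]
grip_width: 0.0003
finger_force: 0.0
shift [-0.0001 -0.0031  0.0004] rot [-0.0004  0.0002 -0.0003] | len 0.003 pos [ 0.5233 -0.1058  0.0364] q7 1.3064996211525544 F [ 0.1634 -0.0048 -1.0776] w 0.0003020672106257815 t 10.35
```

Converted, -0.004 m / 0.5 = -0.008, -0.002 m / 0.5 = -0.004.

```bash
for i in 1 2; do python3 nudge.py '[0, 0, -0.004, 0, 0, 0, 0, 0, 0, -0.008, 0, 0, 0, 0, 0, 0, -0.008, 0, 0, 0, 0]'|egrep 'pos|for'; done; python3 -c "
from go import *
rel(railpt(.0105,.0),.036,RY+np.pi)
cv2.imwrite('pics/s4.png',eyes.grab_frame('scene'))
from crop import *
cv2.imwrite('pics/j4.png',crop(cv2.imread('pics/s4.png'),310,250,130,130,4))"
```

```text
position: [0.5225, -0.1087, 0.0364]
force: [1.1, 7.8, 0.2]
finger_force: 3.6
position: [0.5224, -0.109, 0.0365]
force: [4.3, 28.4, 1.5]
finger_force: 14.1
shift [-0.0001  0.0002  0.0005] rot [0.0043 0.0007 0.0036] | len 0.001 pos [ 0.5224 -0.109   0.0365] q7 1.319730625248026 F [ 4.2861 28.3629  1.4774] w -2.841293089932586e-05 t 11.1
```

View pics/j4.png

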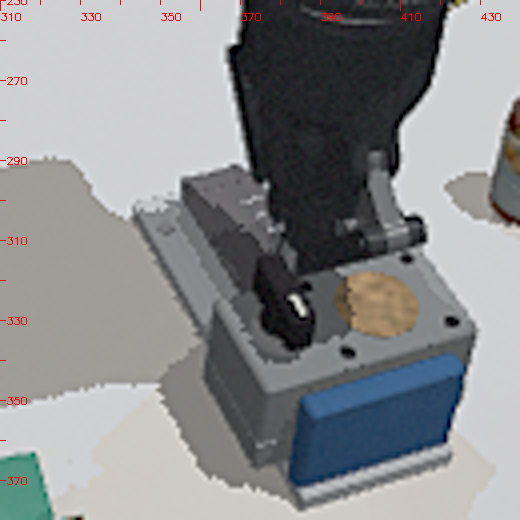

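The carrier sits flush against the blue stop at (405,360), and the hard contact of 28 N came where I predicted. The knob bar is at about (380,325). I'll back off, lift and turn the tool.

Converted, -0.12 m / 0.5 = -0.24, -0.1 m / 0.5 = -0.2, 0.28 rad / 1.0472 = 0.2674.

```bash
python3 nudge.py '[0, 0, 0.024, 0, 0, 0, 0, 0, 0, 0.05, -0.04, 0, 0, 0, 0, 0, 0.05, -0.12, 0, 0, 0.0955, 0, 0, 0.05, -0.2, 0, 0, 0.2674, 0.04, 0, 0.05, -0.24, 0, 0, 0.4393]' ; python3 - <<'E'
from go import *
rel(railpt(.05,-.03),.14,RY+np.pi/2)
cv2.imwrite('pics/s5.png',eyes.grab_frame('scene'));cv2.imwrite('pics/t5.png',eyes.grab_frame('top'))
from crop import *
cv2.imwrite('pics/j5.png',np.hstack([crop(cv2.imread('pics/s5.png'),345,290,80,90,5),crop(cv2.imread('pics/t5.png'),400,215,75,90,5)]))
for y in(-33,-30,-27):
  for z in (.091,):
    for dx in (-18,0,18): p=np.array([*railpt(.05+dx/1e3,y/1e3),z]);print(y,dx,proj("scene",p),proj("top",p))
E
```

```text
clock: 11.78
position: [0.5283, -0.0896, 0.1585]
tool_rot: [3.14, 0.002, 2.414]
force: [0.3, -0.1, -0.0]
grip_width: 0.017
finger_force: 0.0
shift [ 0.0005 -0.067   0.0184] rot [0.0024 0.0013 1.1042] | len 0.069 pos [ 0.5283 -0.0896  0.1585] q7 0.9295200084835105 F [ 0.287  -0.0875 -0.0071] w 0.016955109425988067 t 11.775
-33 -18 [374.6112 312.9473] [432.3125 261.8711]
-33 0 [379.7966 321.0875] [443.1786 265.2015]
-33 18 [385.1841 329.5451] [454.0767 268.5416]
-30 -18 [376.323  312.4813] [432.7907 260.1135]
-30 0 [381.5348 320.6028] [443.6499 263.439 ]
-30 18 [386.9495 329.0404] [454.5409 266.7742]
-27 -18 [378.0308 312.0165] [433.2682 258.3585]
-27 0 [383.2688 320.1192] [444.1205 261.679 ]
-27 18 [388.7105 328.5369] [455.0044 265.0092]
```

View pics/j5.png

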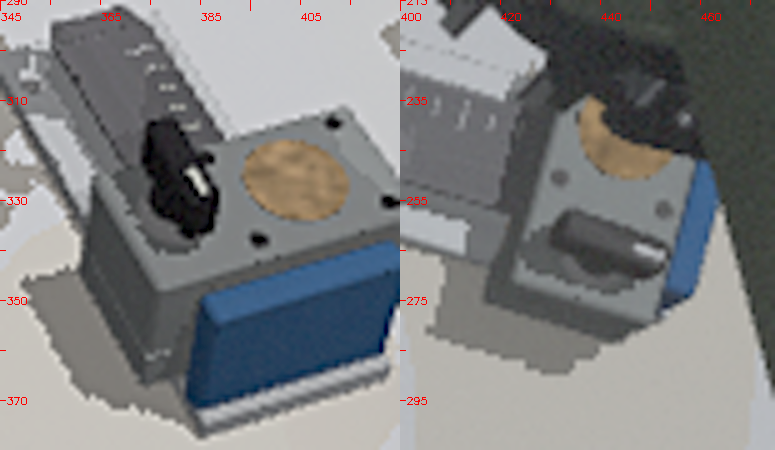

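The bar's top centre is at about (381,321) in the scene view and (443,262) in the top view, and its top stands around 91 mm. It's turned roughly 0.1 rad from the rail. All this fits the predicted knob position to within 2 mm.

Converted, -0.067 m / 0.5 = -0.134, -0.055 m / 0.5 = -0.11, 0.9 rad / 1.0472 = 0.8594.

```bash
python3 nudge.py '[0.05, 0, -0.024, 0, 0, 0, 0.1719, 0.05, 0, -0.05, 0, 0, 0, 0.3438, 0.05, 0, -0.08, 0, 0, 0, 0.5157, 0.05, 0, -0.11, 0, 0, 0, 0.6875, 0.05, 0.001, -0.134, 0, 0, 0, 0.8594]' | grep clock;python3 -c "
from go import *
rel(railpt(.05,-.029),.1,RY+np.pi/2-.08)"
```

```text
clock: 12.5
shift [0.0005 0.0021 0.0557] rot [-0.0008  0.001   0.2875] | len 0.056 pos [ 0.4823 -0.1398  0.1557] q7 0.2962905388838317 F [ 0.5865  1.0649 -0.5751] w 0.04977503854546348 t 12.5
```

Converted, 0.05 m / 0.5 = 0.1, 0.03 m / 0.5 = 0.06, 0.28 rad / 1.0472 = 0.2674.

```bash
python3 nudge.py '[0.05, 0.001, 0.004, 0.02, 0, 0, 0.1432, 0.05, 0.001, 0.004, 0.06, 0, 0, 0.2674, 0.05, 0.001, 0.004, 0.1, 0, 0, 0.2674, 0.05, 0.001, 0.004, 0.1, 0, 0, 0.2674]' | grep clock;python3 -c "
from go import *
rel(railpt(.05,-.029),.069,RY+np.pi/2-.08)
cv2.imwrite('pics/s6.png',eyes.grab_frame('scene'))"
```

```text
clock: 13.0
shift [-0.0005  0.0007  0.0359] rot [-0.0028  0.0014  0.0132] | len 0.036 pos [ 0.484  -0.1388  0.1049] q7 0.11101199171861717 F [ 0.3775 -0.1689 -0.2568] w 0.049912712731642585 t 13.0
```

Converted, 0.036 m / 0.5 = 0.072, 0.018 m / 0.5 = 0.036, 0.013 rad / 1.0472 = 0.0124.

```bash
python3 nudge.py '[0.05, -0.001, 0.0014, 0.036, -0.0027, 0.0013, 0.0124, 0.05, -0.001, 0.0014, 0.072, -0.0027, 0.0013, 0.0124, 0.05, -0.001, 0.0014, 0.072, -0.0027, 0.0013, 0.0124, 0.008, -0.001, 0.0014, 0.072, -0.0027, 0.0013, 0.0124, 0.008, -0.001, 0.0014, 0.072, -0.0027, 0.0013, 0.0124]' 80; python3 nudge.py '[0.008, 0, 0, 0, 0, 0, 0, 0.008, 0, 0, 0, 0, 0, 0, 0.008, 0, 0, 0, 0, 0, 0, 0.008, 0, 0, 0, 0, 0, 0]';python3 -c "
from go import *
rel(railpt(.05,-.029),.069,RY+np.pi/2-.08);print(bot.observe()['moment'])"
```

```text
clock: 13.68
position: [0.4858, -0.1395, 0.0712]
tool_rot: [3.138, -0.001, 1.228]
force: [-3.0, 0.1, 9.5]
grip_width: 0.0144
finger_force: 28.9
clock: 14.18
position: [0.4855, -0.1397, 0.0716]
tool_rot: [3.138, -0.001, 1.227]
force: [-8.3, -0.0, 23.7]
grip_width: 0.0102
finger_force: 111.8
shift [-0.0002 -0.0011  0.0026] rot [ 0.0033 -0.0015 -0.0021] | len 0.003 pos [ 0.4855 -0.1397  0.0716] q7 0.1296808398938909 F [-8.2738 -0.0249 23.7266] w 0.01018011200282112 t 14.175
[0.1151 2.0091 0.2649]
```

Converted, -0.002 m / 0.5 = -0.004, -0.001 m / 0.5 = -0.002, 0.68 rad / 1.0472 = 0.6494.

```bash
python3 nudge.py '[0.008, 0, 0, -0.002, 0, 0, 0.1146, 0.008, 0, 0, -0.004, 0, 0, 0.2483, 0.008, 0, 0, -0.004, 0, 0, 0.382, 0.008, 0, 0, -0.004, 0, 0, 0.5157, 0.008, 0, 0, -0.004, 0, 0, 0.6494]' 80; python3 -c "
from go import *
rel(railpt(.05,-.029),.071,RY+np.pi/2-1.3);print(bot.observe()['moment'])"
```

```text
clock: 14.8
position: [0.4835, -0.1385, 0.0722]
tool_rot: [-3.139, -0.0, 0.544]
force: [-12.6, 4.2, 2.6]
grip_width: 0.0101
finger_force: 111.4
shift [0.0002 0.0014 0.0012] rot [-0.0024  0.0002  0.5341] | len 0.002 pos [ 0.4835 -0.1385  0.0722] q7 -0.35717126707413965 F [-12.6358   4.2204   2.643 ] w 0.010081505794836706 t 14.8
[1.1254 3.2377 0.3758]
```

Converted, 0.46 rad / 1.0472 = 0.4393.

```bash
python3 nudge.py '[0.008, 0, 0, 0, 0, 0, 0.1241, 0.008, 0, 0, 0, 0, 0, 0.2483, 0.008, 0, 0, 0, 0, 0, 0.3629, 0.008, 0, 0, 0, 0, 0, 0.4393, 0.008, 0, 0, 0, 0, 0, 0.4393]' 80; python3 -c "
from go import *
rel(railpt(.05,-.029),.071,RY+np.pi/2-1.3);print(bot.observe()['moment'])"; python3 nudge.py '[0.008, 0, 0, 0, 0, 0, 0.0573, 0.008, 0, 0, 0, 0, 0, 0.0955, 0.008, 0, 0, 0, 0, 0, 0.0955]' 80; python3 -c "
from go import *
rel(railpt(.05,-.029),.071,RY+np.pi/2-1.3);print(bot.observe()['moment'])"
```

```text
clock: 15.42
position: [0.4829, -0.1381, 0.0724]
tool_rot: [-3.138, 0.001, 0.087]
force: [-19.5, 6.3, 13.6]
grip_width: 0.01
finger_force: 99.3
shift [0.0013 0.0015 0.0014] rot [-0.0032  0.0016  0.0773] | len 0.002 pos [ 0.4829 -0.1381  0.0724] q7 -0.6866424031336187 F [-19.5316   6.3247  13.5537] w 0.010034596114392329 t 15.425
[1.5069 3.9672 0.1427]
clock: 15.8
position: [0.4829, -0.138, 0.0724]
tool_rot: [-3.138, 0.002, -0.012]
force: [-19.6, 8.0, 15.0]
grip_width: 0.0101
finger_force: 99.7
shift [0.0015 0.0015 0.0014] rot [-0.0035  0.0017 -0.0218] | len 0.003 pos [ 0.4829 -0.138   0.0724] q7 -0.7591885858460671 F [-19.5762   7.995   14.9604] w 0.010064043752680416 t 15.8
[1.5502 4.2229 0.4496]
```

Converted, 0.05 rad / 1.0472 = 0.0477.

```bash
for i in 1 2; do python3 nudge.py '[0.008, 0, 0, 0, 0, 0, 0.0477, 0.008, 0, 0, 0, 0, 0, 0.0477]' 80|egrep 'rot|force'; python3 -c "
from workcell import bot, eyes
o=bot.observe();print(o['moment'],o['joint_efforts'][6],o['qpos'][6])"; done
```

```text
tool_rot: [-3.138, 0.002, -0.061]
force: [-19.1, 7.6, 15.4]
finger_force: 104.4
[1.80210934 4.27865762 1.33844595] -1.8798121064901352 -0.7954817910089638
tool_rot: [-3.138, 0.002, -0.11]
force: [-19.1, 8.8, 17.4]
finger_force: 117.4
[1.96780747 4.24874839 2.03173253] -2.573440745472908 -0.831865741345619
```

The torque rose sharply, from 0.45 to 1.3 and then 2.0 N m, so the knob is at its end of travel. I'll let go and lift.

Converted, 0.2 m / 0.5 = 0.4, -0.06 m / 0.5 = -0.12.

```bash
python3 nudge.py '[0.04, 0, 0, 0, 0, 0, 0, 0.04, 0, 0, 0, 0, 0, 0, 0.04, 0, 0, 0, 0, 0, 0]' |egrep 'width|force'; python3 nudge.py '[0.04, 0, 0, -0.06, 0, 0, 0, 0.04, 0, 0, -0.14, 0, 0, 0, 0.04, 0, 0, -0.2, 0, 0, 0]' |egrep 'pos|force'; python3 nudge.py '[0.04, -0.1, 0.06, -0.06, 0, 0, 0, 0.04, -0.2, 0.12, -0.12, 0, 0, 0, 0.04, -0.26, 0.22, -0.14, 0, 0, 0, 0.04, -0.26, 0.32, -0.14, 0, 0, 0, 0.04, -0.26, 0.4, -0.14, 0, 0, 0]'|egrep 'pos|force|clock'; python3 - <<'E'
from go import *
a=eyes.grab_frame('scene');b=eyes.grab_frame('top');cv2.imwrite('pics/s7.png',a);cv2.imwrite('pics/t7.png',b)
from crop import *
cv2.imwrite('pics/j7.png',np.hstack([crop(a,290,270,200,130,2)[:260],crop(b,380,160,100,130,4)[:260],crop(b,380,215,100,65,4)]) if 0 else np.hstack([crop(a,345,290,80,110,5),crop(b,395,205,80,110,5)]))
E
```

```text
force: [0.8, 0.5, 0.2]
grip_width: 0.0398
finger_force: 0.0
position: [0.4855, -0.1398, 0.1739]
force: [-1.1, 0.0, 0.1]
finger_force: 0.0
clock: 17.68
position: [0.3331, -0.3252, 0.2424]
force: [0.6, 0.9, 0.5]
finger_force: 0.0
```

View pics/j7.png

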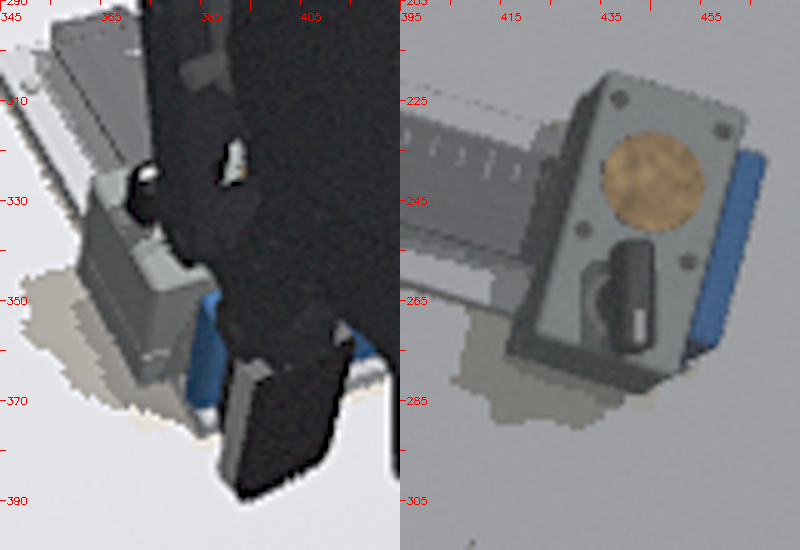

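The top view shows the carrier flush against the blue stop, with its +x edge meeting blue from (463,230) to (453,273). The knob bar has turned to near vertical at (441,264), about 1.3 rad from the rail. As a last check I'll compare the bystanders with the first picture.

```bash
python3 - <<'E'
from h import *
a=cv2.imread('pics/top0.png').astype(int);b=cv2.imread('pics/t7.png').astype(int)
for n,(x,y,w,h) in dict(dropper=(405,143,28,34),cork=(457,176,22,20),card=(396,312,34,36),usb=(248,324,42,22)).items():
    print(n,abs(a-b)[y:y+h,x:x+w].mean().round(2),abs(a-b)[y:y+h,x:x+w].max())
E
```

```text
dropper 1.7 13
cork 1.47 9
card 1.24 7
usb 1.14 8
```

```bash
python3 -c "
from workcell import bot, eyes
print(bot.job_done())"
```

```text
the job is handed in; nothing more can be done
None
```

The carrier is on the rail with its knob on the robot's side and was pushed home against the blue stop before clamping; the knob is at its end of travel, the arm is clear, the four bystanders have not moved, and the job was handed in at about 18 s (no verdict was returned).

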